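# Run the specimen crate up the draining stand until it drops behind the lip

### The job

Pick up the blue specimen crate by its handle and set it on the worktop at the foot of the draining stand, between the flared entry guides, and let go of it. Then push it gently up the ramp, sliding it, not lifting it over the lip, until its rear edge drops behind the yellow-edged lip and it sits flat in the seat; the sprung rubber buffer beyond must only be touched gently, with the crate's whole force on the stand staying under 18 N. Leave the petri dish, the red specimen mount beside the stand and the timer where they are.

Things in the scene. Friction and masses are not known exactly. Their poses are not given: they have to be found in the camera images.
- crate: Open blue crate, 90 (x) x 66 (y) mm, walls 38 mm high, 0.28 to 0.46 kg, with fixed specimens. Origin: centre of underside, z up; alike both ways along x. Bar handle over the middle along x: 56 mm long, 12 wide, 56 to 70 mm above the underside, free below down to 40 mm except for a thin web; grip from above, fingers closing along y. It starts on the worktop.
- stand: Fixed steel draining stand, 370 mm long, 125 mm wide at its entry guides, upper end about 90 mm above the worktop. Origin: middle of the ramp's foot line, on the worktop; x level in the uphill direction, z up. The ramp rises at 14 degrees. Pushing the crate up the bare slope takes 2 to 6 N.
- entry (a point): Set-down point on the worktop, 72 mm before the foot line; axes as the stand. Put the crate's centre here, its x axis along the stand's x. Flared guides, 26 mm high, are about 120 mm apart 115 mm before the foot line and narrow to 72 mm at 34 mm before it; from there a straight channel 72 mm wide runs up the whole ramp (cheeks 20 mm high).
- ramp_foot (a point): Middle of the foot line, on the worktop, at the stand's origin. x points up along the slope (14 degrees above level), y across, z square to the ramp surface, which is the plane z = 0 (0.5 mm higher near the lip).
- lip_zone (a point): Fixed point on the ramp, 105 mm up the slope; axes as ramp_foot. The clamped seat's lip (straight edge across, marked yellow) lies within 25 mm up or down the slope of here, set anew each time, not measured. Beyond the lip the seat floor is 7 mm lower, parallel to the ramp. The crate's rear edge must pass the lip; it may drop only once the push is let off.
- buffer_zone (a point): Fixed point on the ramp plane, 198 mm up the slope; axes as ramp_foot. The seat's rubber buffer face, 50 mm wide, up to 20 mm above the ramp plane, is always 93 mm beyond the lip (3 mm more than the crate is long), so within 25 mm of here, not measured. It is sprung: yields from 4 N, 3 N more per mm, solid after 3 mm.
- petri_dish: Bystander: shallow white dish, 70 mm across, 14 mm tall, origin under its centre; loose, to be left alone.
- red_mount: Bystander: single round mounted specimen, dark red, 30 mm across, 18 mm tall, origin under its centre; loose on the worktop beyond the stand, to be left alone.
- timer: Bystander: white kitchen-type timer with buttons, 68 x 68 x 24 mm, origin under its centre; loose, to be left alone.
Not all that is in view belongs to the job. Of the things that look like the crate, the larger one is meant.

How it is judged:
On the way, in this order (a step that is already met when the one before it is completed fails the run):
1. the crate stands released on the worktop between the entry guides, pointing up the ramp (its centre 40 to 115 mm before the foot line and within 15 mm of the mid-line, its x axis within 0.3 rad) (x of crate in the frame of ramp_foot between -0.115 and -0.04 m and y of crate in the frame of ramp_foot between -0.015 and 0.015 m and height (world z) of crate below 0.012 m and angle between the x axis of crate and the x axis of ramp_foot, either way round below 0.39 rad and contact force between the fingers and crate below 0.1 N), for 0.2 s.
2. the crate lies flat on the bare ramp on its way up (its underside centre 47 to 78 mm up the slope and within 4 mm of the surface) (x of crate in the frame of ramp_foot between 0.047 and 0.078 m and z of crate in the frame of ramp_foot between -0.003 and 0.004 m and angle between the z axis of crate and the z axis of ramp_foot, either way round below 0.06 rad), for 0.1 s.
At the end, for the whole second after the job is handed in: The crate sits flat in the seat behind the lip, at rest and released: its underside centre 4.5 to 9.5 mm below the ramp plane, 118 to 185 mm up the slope, within 8 mm of the mid-line, and parallel to the ramp within 0.035 rad (x of crate in the frame of ramp_foot between 0.118 and 0.185 m and z of crate in the frame of ramp_foot between -0.0095 and -0.0045 m and angle between the z axis of crate and the z axis of ramp_foot, either way round below 0.035 rad and y of crate in the frame of ramp_foot between -0.008 and 0.008 m and linear speed of crate below 0.01 m/s and contact force between the fingers and crate below 0.1 N); the robot touches nothing.
It fails at once if the crate presses on the stand with more than 18 N (contact force between crate and stand above 18 N).
It fails at once if the crate is held or lifted 10 to 50 mm clear of the upper part of the ramp (x of crate in the frame of ramp_foot between 0.06 and 0.2 m and y of crate in the frame of ramp_foot between -0.03 and 0.03 m and z of crate in the frame of ramp_foot between 0.01 and 0.05 m).
It fails at once if the petri dish is moved more than 20 mm (distance of petri_dish from where it was at the start of the episode above 0.02 m).
It fails at once if the red specimen mount is moved more than 20 mm (distance of red_mount from where it was at the start of the episode above 0.02 m).
It fails at once if the timer is moved more than 20 mm (distance of timer from where it was at the start of the episode above 0.02 m).
It also fails if it takes over 72 s, if anything falls off the work surface, if the arm or the gripper's body presses on something with over 40 N, if the wrist force passes 120 N, or if a joint passes its speed limit or range.

### The arm

A 6-joint arm with a two-finger parallel gripper is mounted at the origin on a cart in front of the work surface, level with it; the furniture and walls round the work are solid. World frame = base frame: x ahead of the robot, y to its left, z up, the work surface at z = 0. Lengths are in m, angles in rad, forces in N, time in s.
With the tool pointing down it reaches from about 0.25 to 0.725 m from the base axis. Payload 4 kg.
Tool frame: the origin (TCP) lies midway between the tips of the shut fingers; the grasp point (between the pads) lies 19 mm behind it; z points along the fingers, y is the line along which they close (so a half turn about z gives the same grasp; the last joint's range is limited). The gripper opens to 85 mm and grips with 20 to 120 N. Pads are 22 mm wide; open, the fingers measure 114 mm over their backs; the gripper's body (76 mm by 85 mm) begins 54 mm behind the grasp point. The pads swing forward as they close: fully open they stand 13 mm farther back than shut.
Start: joints at [1.243, 0.241, 0.005, 1.335, 0, 1.571], TCP at [0.161, 0.473, 0.231] pointing down, gripper open.
Joint ranges: [-2.72, 2.72], [-1.05, 1.87], [-1.09, 1.28], [-1.99, 2.15], [-1.42, 1.44], [-3.14, 3.14]. Speed limits (rad/s): [2.79, 2.79, 3.14, 3.14, 3.14, 3.14].

### API

Orientations are given as a unit quaternion [x, y, z, w].
In Python, from workcell import bot gives the robot as it stands. The module is installed in compiled form; this text tells all that it offers.
- The arm moves only by the tool jog_arm, never from a script. Its argument "deltas" is a list of rows, each an object with "fingers": the opening, from 0 (shut) to 1 (fully open); "delta_pos": the shift along the tool's x, y, z normalised to -1 to 1, where 1 is 300 mm, a list of three; "yaw": the turn about the tool's z normalised to -1 to 1, where 1 is pi/4 rad. A call has 1 to 12 rows; each row is the pose to reach, as a shift and turn from the pose commanded when the call began, along the tool's axes at that moment; what a row does not reach only later rows make up. A row lasts 1/10 s, in which the tool goes at most 50 mm and 8.59 degrees, less where a joint would pass 70% of its speed; a pose out of reach is approached as far as the arm can. A call with a number of a shift or a turn outside -1 to 1 is refused whole. A call with a gripper value outside its range is refused whole. The fingers move at their own pace and stop on an object; the grip force is fixed at half the most. Time passes only in rows, so rows that repeat a pose let the fingers close. It gives the time, the measured TCP pose, the force, the opening and the grip force at its end, in the units of the state.
- bot.get_obs(): the state, without advancing time (a new reading comes with each control period).
- bot.camera(name): name is "scene" or "top"; returns a dict with "image" (480x640x3 uint8, red, green, blue), "range_z" (480x640 float32, m along the optical axis (not along the pixel's ray), 0 where there is no reading), "fx", "fy", "cx", "cy" (pixels), "rvec" (rotation vector, rad) and "tvec" (3), from world to camera coordinates, as OpenCV has them. Camera axes: x right, y down, z forward; pixel columns grow to the right and rows downward; lengths in m; the calibration is good to about 2 mm. A picture is of the moment at which its call begins.
- bot.job_done(): hands the job in; it is judged then, once.
The state is a dict: "clock": time; "joint_pos": joint angles; "joint_vel": joint speeds; "tau": joint torques, N m; "eef_pos": TCP position; "tool_rot": TCP orientation; "ft_force": force on the tool from outside, world axes, zero at the start; "ft_torque": the same for the moment, N m; "grip_width": finger opening in m; "grasp_force": force on a finger pad.
Only numpy, scipy, OpenCV 4.12 (cv2) and the standard library are available. Lean on these libraries where they do the work, as an engineer would, in place of code of your own. Each camera call takes 0.05 s, during which the arm holds its last target. There are 200 camera calls.

## Working session

There is one attempt and no reset: what is moved stays moved. The work goes in short steps, Python scripts to look and compute and a tool call to move; the robot and the scene stay as the last step left them, time stands still between calls to the robot, and variables do not carry over. Pictures are saved under pics/ and viewed, at most 13 in all, crops included, and the job is handed in when it is done.

Besides the shell and the picture viewer there is one more tool, called in YAML: its name, and indented under it one key for each argument. jog_arm: Moves the arm, as the interface text tells. Scaled input: -1 to 1 covers 300 mm each way for a shift and pi/4 rad each way for a turn. Its arguments: {"type":"object","properties":{"deltas":{"type":"array","items":{"type":"object","properties":{"fingers":{"type":"number"},"delta_pos":{"type":"array","items":{"type":"number"}},"yaw":{"type":"number"}}}}},"required":["deltas"]}

```bash
mkdir -p pics; cat > h.py <<'E'
import numpy as np, cv2
from workcell import bot
def cam(n):
    c=bot.camera(n); c['R']=cv2.Rodrigues(np.array(c['rvec'],float))[0]; c['t']=np.array(c['tvec'],float).ravel(); return c
def save(c,f): cv2.imwrite('pics/'+f,c['image'][:,:,::-1])
def cloud(c):
    z=c['range_z'].astype(float); v,u=np.mgrid[:480,:640]
    P=np.stack([(u-c['cx'])/c['fx']*z,(v-c['cy'])/c['fy']*z,z],-1)
    W=(P-c['t'])@c['R']; W[z<=0]=np.nan; return W
def ray(c,u,v,h):
    d=c['R'].T@np.array([(u-c['cx'])/c['fx'],(v-c['cy'])/c['fy'],1]); o=-c['R'].T@c['t']
    return o+d*(h-o[2])/d[2]
E
python3 - <<'E'
from h import *
a=cam('top');b=cam('scene');save(a,'top0.png');save(b,'scene0.png')
o=bot.get_obs();print({k:np.round(v,3) for k,v in o.items()})
for c in(a,b):print(c['R'].T@-c['t'],c['fx'])
E
```

```text
{'clock': np.float64(0.1), 'joint_pos': array([ 1.243,  0.241,  0.004,  1.335, -0.   ,  1.571]), 'joint_vel': array([-0.001, -0.004,  0.005, -0.001, -0.001,  0.001]), 'tau': array([ 0.0000e+00, -3.7314e+01,  2.5301e+01,  1.1000e-02, -0.0000e+00,
        0.0000e+00]), 'eef_pos': array([0.161, 0.473, 0.23 ]), 'tool_rot': array([ 0.163,  0.987, -0.001, -0.   ]), 'ft_force': array([0.449, 1.177, 0.977]), 'ft_torque': array([-0.   , -0.027,  0.041]), 'grasp_force': np.float64(0.0), 'grip_width': np.float64(0.086)}
[0.26821916 0.01471001 1.59614744] 563.5159640734646
[ 0.01839078 -0.92439422  0.88217717] 565.1039504502344
```

View pics/top0.png

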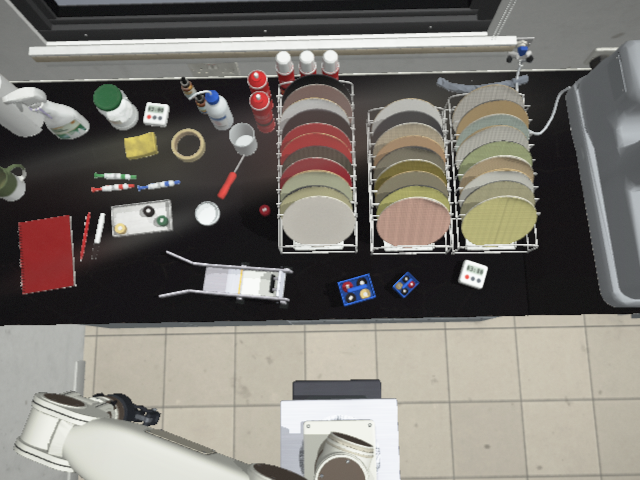

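View pics/scene0.png

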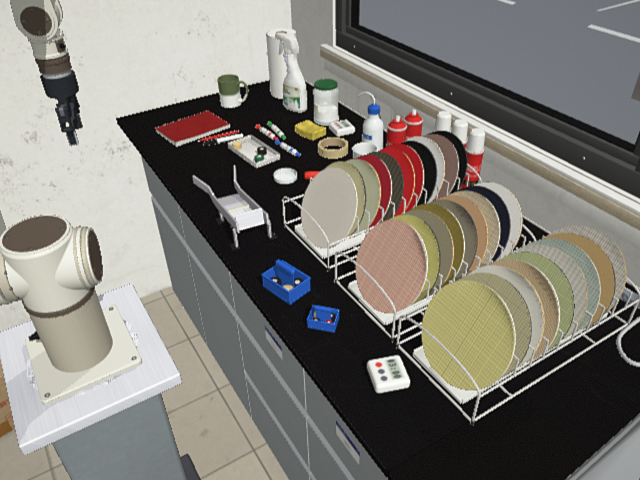

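The top view shows the stand at px (160-292, 252-305), with its entry at the left and uphill to the right. The large crate is at (357,290), the small decoy at (405,285), the timer at (473,274), the dish at (207,213) and the red mount at (265,210). The scene view agrees, with the stand at (195-275,170-245) and the crate at (287,282).

```bash
python3 - <<'E'
from h import *
a=cam('top');b=cam('scene')
A=cv2.resize(a['image'][240:320,150:390],None,fx=3.3,fy=3.3,interpolation=cv2.INTER_CUBIC)
B=cv2.resize(b['image'][160:310,180:330],None,fx=3.3,fy=3.3,interpolation=cv2.INTER_CUBIC)
cv2.imwrite('pics/c1.png',cv2.copyMakeBorder(A,0,0,0,0,0)[:,:,::-1]);cv2.imwrite('pics/c2.png',B[:,:,::-1])
W=cloud(a)
# crate
hsv=cv2.cvtColor(a['image'],cv2.COLOR_RGB2HSV)
m=cv2.inRange(hsv,(100,120,50),(130,255,255)); m[:262]=0
n,l,s,ce=cv2.connectedComponentsWithStats(cv2.morphologyEx(m,cv2.MORPH_CLOSE,np.ones((7,7))))
for i in range(1,n):
    if s[i,4]>100:
        ys,xs=np.where((l==i)&(m>0)); p=W[ys,xs]; print(s[i],np.nanpercentile(p[:,2],[5,50,80,95,99]))
        q=np.array([ray(a,x,y,.038)[:2] for x,y in zip(xs,ys)]); print(cv2.minAreaRect((q*1000).astype(np.float32)))
        k=p[:,2]>.05; print('handle',p[k].mean(0),k.sum())
# stand heightmap along rows
for r in (266,272,278,284,290,296):
    print(r,[tuple(np.round(W[r,c]*1000).astype(int)) for c in range(160,296,9)])
E
```

```text
[392 271  28  27 409] [-0.00216733  0.01358467  0.02669824  0.04652507  0.04955903]
((456.8609619140625, -191.61563110351562), (46.683963775634766, 63.88949966430664), 43.23225784301758)
handle [ 0.46159139 -0.19532034  0.05366847] 2
[337 273  39  34 752] [-0.00120953  0.01956135  0.04182153  0.07084824  0.07459411]
((445.70697021484375, -54.834415435791016), (72.53443908691406, 94.42046356201172), 14.214777946472168)
handle [ 0.44636489 -0.05365495  0.06938947] 85
266 [(np.int64(529), np.int64(506), np.int64(-1)), (np.int64(528), np.int64(479), np.int64(2)), (np.int64(527), np.int64(453), np.int64(2)), (np.int64(527), np.int64(427), np.int64(1)), (np.int64(527), np.int64(402), np.int64(-3)), (np.int64(525), np.int64(375), np.int64(6)), (np.int64(522), np.int64(346), np.int64(19)), (np.int64(520), np.int64(318), np.int64(33)), (np.int64(517), np.int64(290), np.int64(45)), (np.int64(516), np.int64(264), np.int64(50)), (np.int64(515), np.int64(239), np.int64(50)), (np.int64(523), np.int64(221), np.int64(0)), (np.int64(522), np.int64(195), np.int64(1)), (np.int64(522), np.int64(169), np
[... 3196 characters left out ...]
), (np.int64(442), np.int64(452), np.int64(-5)), (np.int64(440), np.int64(425), np.int64(2)), (np.int64(440), np.int64(399), np.int64(4)), (np.int64(439), np.int64(373), np.int64(2)), (np.int64(438), np.int64(347), np.int64(8)), (np.int64(438), np.int64(322), np.int64(2)), (np.int64(438), np.int64(297), np.int64(2)), (np.int64(434), np.int64(265), np.int64(38)), (np.int64(432), np.int64(238), np.int64(51)), (np.int64(430), np.int64(212), np.int64(61)), (np.int64(429), np.int64(187), np.int64(69)), (np.int64(427), np.int64(161), np.int64(81)), (np.int64(435), np.int64(144), np.int64(-3)), (np.int64(435), np.int64(118), np.int64(0))]<stdin>:18: RuntimeWarning: invalid value encountered in cast
```

View pics/c1.png

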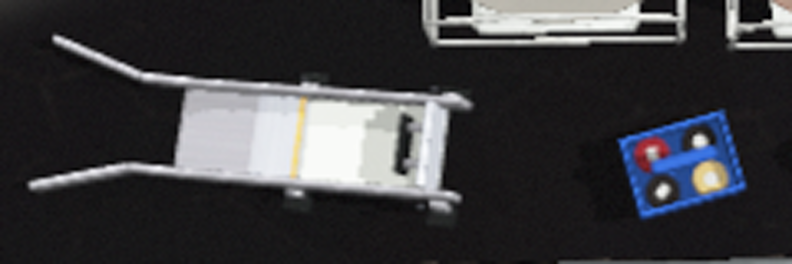

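View pics/c2.png

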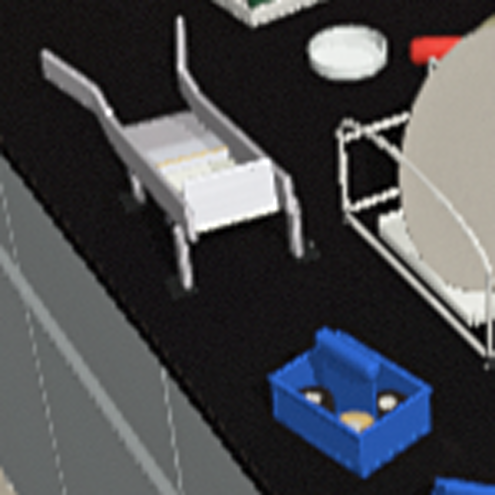

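The top crop shows the foot line at crop (183,90)-(175,166), the yellow lip at (305,97)-(295,178), and the black buffer at x≈403. The crate's handle bar slopes about 15° in the image. The scene crop confirms the stand rises toward −y.

```bash
python3 - <<'E'
from h import *
a=cam('top');b=cam('scene')
f=lambda x,y,h:ray(a,150+(x+.5)/3.3-.5,240+(y+.5)/3.3-.5,h)[:2]
p1,p2=f(183,90,0),f(175,166,0);print('foot',p1,p2,(p1+p2)/2)
hsv=cv2.cvtColor(a['image'],cv2.COLOR_RGB2HSV)
m=cv2.inRange(hsv,(15,60,120),(35,255,255));ys,xs=np.where(m[262:305,225:255]);ys+=262;xs+=225
q=np.array([ray(a,x,y,.026)[:2] for x,y in zip(xs,ys)]);print('lip',len(q),q.mean(0),cv2.fitLine((q*1000).astype(np.float32),2,0,.01,.01).ravel())
# upper end plate & guides
for n,x,y,h in (('chanTop',145,77,.023),('chanBot',130,167,.023),('flareT',55,38,.026),('flareB',32,186,.026),('endT',440,98,.09),('endB',438,190,.09),('bufface T',397,116,.07),('buf B',393,172,.07)): print(n,f(x,y,h))
# scene-camera lip
hs=cv2.cvtColor(b['image'],cv2.COLOR_RGB2HSV);m=cv2.inRange(hs,(15,60,120),(35,255,255));ys,xs=np.where(m[195:225,215:260]);ys+=195;xs+=215
q=np.array([ray(b,x,y,.026)[:2] for x,y in zip(xs,ys)]);print('lip scene',len(q),q.mean(0),q.min(0),q.max(0))
m=cv2.inRange(hs,(100,120,50),(130,255,255));W=cloud(b);ys,xs=np.where(m[250:302,255:312]);p=W[ys+250,xs+255];k=p[:,2]>.062;k&=p[:,2]<.08;print('handle scene',k.sum(),p[k].mean(0))
r=cv2.minAreaRect((p[k][:,:2]*1000).astype(np.float32));print(r)
W=cloud(a);ys,xs=np.mgrid[276:291,208:238];P=W[ys,xs].reshape(-1,3);P=P[~np.isnan(P[:,0])]
c=np.linalg.lstsq(np.c_[P[:,:2]-[.47,.34],np.ones(len(P))],P[:,2],rcond=None)[0];print('plane',c)
E
```

```text
foot [0.52321421 0.37551717] [0.45695944 0.38090384] [0.49008682 0.37821051]
lip 36 [0.47660991 0.27091539] [ 9.9295825e-01 -1.1846461e-01  4.7660992e+02  2.7091541e+02]
chanTop [0.53149136 0.40330002]
chanBot [0.45413185 0.4139972 ]
flareT [0.56658612 0.48121001]
flareB [0.43921779 0.49612912]
endT [0.49800144 0.14400909]
endB [0.42261125 0.14589543]
bufface T [0.48668955 0.18143718]
buf B [0.44021927 0.18469082]
lip scene 5 [0.4859455  0.26916368] [0.45888085 0.26703803] [0.51000486 0.27220265]
handle scene 110 [ 0.44527846 -0.06078495  0.06687593]
((445.7872009277344, -59.25361633300781), (14.658867835998535, 57.85024642944336), 13.194863319396973)
plane [-0.02030373 -0.26257183  0.01102628]
```

Foot ≈ (0.489, 0.376), uphill direction ≈ (−0.122, −0.9925), lip about 108 mm up the slope. Handle ≈ (0.446, −0.056) with tool y wanted at about +14°. Moving now.

jog_arm:
  deltas:
    - {"delta_pos": [-0.73, -0.68, 0], "yaw": 0.63, "fingers": 0.6}
    - {"delta_pos": [-0.73, -0.68, 0], "yaw": 0.63, "fingers": 0.6}
    - {"delta_pos": [-0.73, -0.68, 0], "yaw": 0.63, "fingers": 0.6}
    - {"delta_pos": [-0.73, -0.68, 0], "yaw": 0.63, "fingers": 0.6}
    - {"delta_pos": [-0.73, -0.68, 0], "yaw": 0.63, "fingers": 0.6}
    - {"delta_pos": [-0.73, -0.68, 0], "yaw": 0.63, "fingers": 0.6}
    - {"delta_pos": [-0.73, -0.68, 0], "yaw": 0.63, "fingers": 0.6}
    - {"delta_pos": [-0.73, -0.68, 0], "yaw": 0.63, "fingers": 0.6}

```text
clock: 1.1
eef_pos: [0.3032, 0.2088, 0.2315]
tool_rot: [0.402, 0.916, 0.0, -0.0]
ft_force: [-0.1, 1.2, 0.4]
grip_width: 0.0511
grasp_force: 0.0
```

```bash
cat >> h.py <<'E'
from scipy.spatial.transform import Rotation as Ro
def st():
    o=bot.get_obs(); R=Ro.from_quat(o['tool_rot']).as_matrix(); ang=np.degrees(np.arctan2(R[1,1],R[0,1]))
    print('t',round(float(o['clock']),2),'p',np.round(o['eef_pos'],4),'yang',round(ang,2),'F',np.round(o['ft_force'],2),'w',round(float(o['grip_width']),4),'g',o['grasp_force'],'tilt',np.round(R[:2,2],4))
    return o,R,ang
def plan(p,yang=None):
    o,R,a=st(); d=R.T@(np.array(p)-o['eef_pos'])/.3
    print('dpos',np.round(d,3),'yaw',None if yang is None else round((a-yang)/45,3))
E
python3 -c "
from h import *
plan([.446,-.056,.10],14)"
```

```text
t 1.1 p [0.3032 0.2088 0.2315] yang 42.62 F [-0.09  1.2   0.45] w 0.0511 g 0.0 tilt [0.0002 0.0008]
dpos [-0.972 -0.248  0.438] yaw 0.636
```

jog_arm:
  deltas:
    - {"delta_pos": [-0.972, -0.248, 0.438], "yaw": 0.636, "fingers": 0.6}
    - {"delta_pos": [-0.972, -0.248, 0.438], "yaw": 0.636, "fingers": 0.6}
    - {"delta_pos": [-0.972, -0.248, 0.438], "yaw": 0.636, "fingers": 0.6}
    - {"delta_pos": [-0.972, -0.248, 0.438], "yaw": 0.636, "fingers": 0.6}
    - {"delta_pos": [-0.972, -0.248, 0.438], "yaw": 0.636, "fingers": 0.6}
    - {"delta_pos": [-0.972, -0.248, 0.438], "yaw": 0.636, "fingers": 0.6}
    - {"delta_pos": [-0.972, -0.248, 0.438], "yaw": 0.636, "fingers": 0.6}
    - {"delta_pos": [-0.972, -0.248, 0.438], "yaw": 0.636, "fingers": 0.6}
    - {"delta_pos": [-0.972, -0.248, 0.438], "yaw": 0.636, "fingers": 0.6}

```text
clock: 2.0
eef_pos: [0.4465, -0.0531, 0.0993]
tool_rot: [0.613, 0.79, -0.0, -0.001]
ft_force: [-0.1, -0.0, 0.3]
grip_width: 0.0511
grasp_force: 0.0
```

```bash
python3 -c "
from h import *
plan([.446,-.056,.045],14)
b=cam('scene');cv2.imwrite('pics/g1.png',cv2.resize(b['image'][180:330,200:400],None,fx=4,fy=4)[:,:,::-1])"
```

```text
t 2.0 p [ 0.4465 -0.0531  0.0993] yang 14.36 F [-0.07 -0.04  0.3 ] w 0.0511 g 0.0 tilt [-0.0018  0.0009]
dpos [-0.009 -0.004  0.181] yaw 0.008
```

View pics/g1.png

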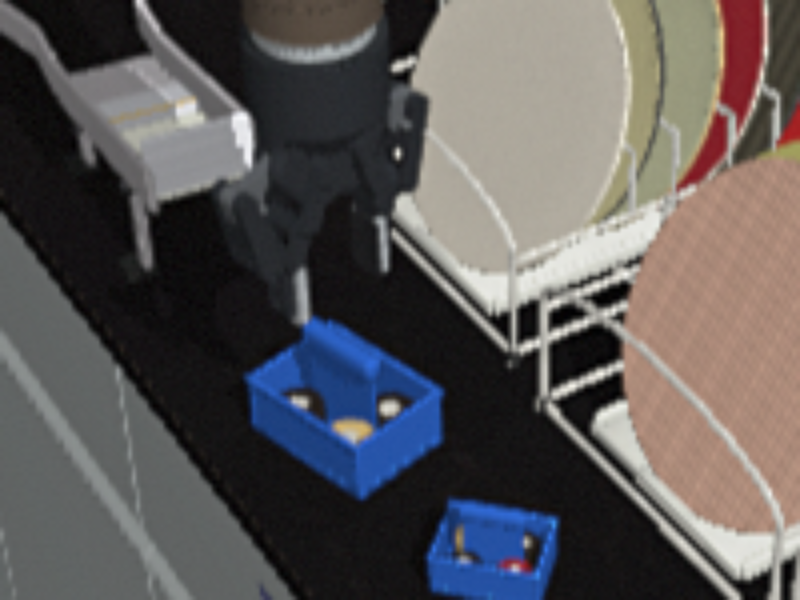

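The crop shows the fingers straddling the handle: tips at (302,322) and (382,270), handle centre about (342,355) below. Next I descend and grip.

jog_arm:
  deltas:
    - {"delta_pos": [-0.009, -0.004, 0.09], "yaw": 0.008, "fingers": 0.6}
    - {"delta_pos": [-0.009, -0.004, 0.15], "yaw": 0.008, "fingers": 0.6}
    - {"delta_pos": [-0.009, -0.004, 0.183], "yaw": 0.008, "fingers": 0.6}
    - {"delta_pos": [-0.009, -0.004, 0.183], "yaw": 0.008, "fingers": 0.6}
    - {"delta_pos": [-0.009, -0.004, 0.183], "yaw": 0.008, "fingers": 0}
    - {"delta_pos": [-0.009, -0.004, 0.183], "yaw": 0.008, "fingers": 0}
    - {"delta_pos": [-0.009, -0.004, 0.183], "yaw": 0.008, "fingers": 0}
    - {"delta_pos": [-0.009, -0.004, 0.183], "yaw": 0.008, "fingers": 0}
    - {"delta_pos": [-0.009, -0.004, 0.183], "yaw": 0.008, "fingers": 0}
    - {"delta_pos": [-0.009, -0.004, 0.183], "yaw": 0.008, "fingers": 0}

```text
clock: 3.05
eef_pos: [0.4472, -0.0574, 0.046]
tool_rot: [0.616, 0.787, 0.001, 0.001]
ft_force: [0.7, 1.4, 6.2]
grip_width: 0.0108
grasp_force: 60.8
```

```bash
python3 -c "
from h import *
st()"
```

```text
t 3.05 p [ 0.4472 -0.0574  0.046 ] yang 13.88 F [0.65 1.44 6.21] w 0.0108 g 60.786699056625366 tilt [0.0026 0.0004]
```

jog_arm:
  deltas:
    - {"delta_pos": [0, 0, -0.05], "yaw": 0, "fingers": 0}
    - {"delta_pos": [0, 0, -0.15], "yaw": 0, "fingers": 0}
    - {"delta_pos": [0, 0, -0.3], "yaw": 0, "fingers": 0}
    - {"delta_pos": [0, 0, -0.45], "yaw": 0, "fingers": 0}
    - {"delta_pos": [0, 0, -0.58], "yaw": 0, "fingers": 0}
    - {"delta_pos": [0, 0, -0.63], "yaw": 0, "fingers": 0}
    - {"delta_pos": [0, 0, -0.63], "yaw": 0, "fingers": 0}

```text
clock: 3.75
eef_pos: [0.447, -0.0579, 0.2359]
tool_rot: [0.617, 0.787, 0.001, 0.002]
ft_force: [0.7, -0.0, -4.8]
grip_width: 0.0107
grasp_force: 59.4
```

```bash
python3 -c "
from h import *
plan([.472,.195,.235],3.5)"
```

```text
t 3.75 p [ 0.447  -0.0579  0.2359] yang 13.87 F [ 0.7  -0.01 -4.83] w 0.0107 g 59.3578577041626 tilt [ 0.0039 -0.0008]
dpos [0.798 0.283 0.003] yaw 0.23
```

Lifted at about 4.8 N. Moving toward the entry in two hops.

jog_arm:
  deltas:
    - {"delta_pos": [0.1, 0.035, 0], "yaw": 0.05, "fingers": 0}
    - {"delta_pos": [0.24, 0.085, 0], "yaw": 0.1, "fingers": 0}
    - {"delta_pos": [0.39, 0.14, 0], "yaw": 0.15, "fingers": 0}
    - {"delta_pos": [0.54, 0.19, 0], "yaw": 0.2, "fingers": 0}
    - {"delta_pos": [0.69, 0.245, 0], "yaw": 0.23, "fingers": 0}
    - {"delta_pos": [0.798, 0.283, 0], "yaw": 0.23, "fingers": 0}
    - {"delta_pos": [0.798, 0.283, 0], "yaw": 0.23, "fingers": 0}

```text
clock: 4.45
eef_pos: [0.4697, 0.199, 0.2307]
tool_rot: [0.683, 0.731, -0.002, -0.002]
ft_force: [-0.2, -0.2, -4.6]
grip_width: 0.0107
grasp_force: 59.3
```

```bash
python3 -c "
from h import *
plan([.4975,.4475,.235],-7)"
```

```text
t 4.45 p [0.4697 0.199  0.2307] yang 3.88 F [-0.16 -0.23 -4.64] w 0.0107 g 59.27914917469025 tilt [-0.0047 -0.0002]
dpos [ 0.82   0.148 -0.015] yaw 0.242
```

jog_arm:
  deltas:
    - {"delta_pos": [0.1, 0.018, 0], "yaw": 0.05, "fingers": 0}
    - {"delta_pos": [0.24, 0.043, 0], "yaw": 0.1, "fingers": 0}
    - {"delta_pos": [0.39, 0.07, 0], "yaw": 0.15, "fingers": 0}
    - {"delta_pos": [0.54, 0.097, 0], "yaw": 0.2, "fingers": 0}
    - {"delta_pos": [0.69, 0.124, 0], "yaw": 0.242, "fingers": 0}
    - {"delta_pos": [0.82, 0.148, 0], "yaw": 0.242, "fingers": 0}
    - {"delta_pos": [0.82, 0.148, 0], "yaw": 0.242, "fingers": 0}
    - {"delta_pos": [0.82, 0.148, 0], "yaw": 0.242, "fingers": 0}

```text
clock: 5.25
eef_pos: [0.4992, 0.4427, 0.2298]
tool_rot: [0.751, 0.661, -0.004, 0.0]
ft_force: [-0.2, -0.3, -3.6]
grip_width: 0.0108
grasp_force: 59.2
```

```bash
python3 -c "
from h import *
plan([.4975,.4475,.05],-7)
a=cam('top');cv2.imwrite('pics/e1.png',cv2.resize(a['image'][220:340,130:300],None,fx=4,fy=4,interpolation=cv2.INTER_CUBIC)[:,:,::-1])"
```

```text
t 5.25 p [0.4992 0.4427 0.2298] yang -7.29 F [-0.24 -0.27 -3.65] w 0.0108 g 59.19744372367859 tilt [-0.0048 -0.0055]
dpos [ 0.019 -0.005  0.599] yaw -0.007
```

View pics/e1.png

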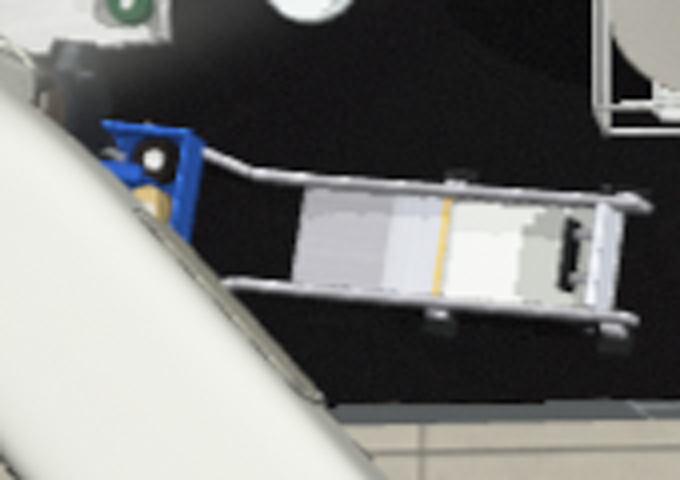

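The top view shows the crate over the flared entry (front rim at crop (185,190)), aligned with the ramp. The foot line is at (305,188)-(292,281). Descending.

jog_arm:
  deltas:
    - {"delta_pos": [0.019, -0.005, 0.1], "yaw": -0.007, "fingers": 0}
    - {"delta_pos": [0.019, -0.005, 0.23], "yaw": -0.007, "fingers": 0}
    - {"delta_pos": [0.019, -0.005, 0.36], "yaw": -0.007, "fingers": 0}
    - {"delta_pos": [0.019, -0.005, 0.46], "yaw": -0.007, "fingers": 0}
    - {"delta_pos": [0.019, -0.005, 0.53], "yaw": -0.007, "fingers": 0}
    - {"delta_pos": [0.019, -0.005, 0.57], "yaw": -0.007, "fingers": 0}
    - {"delta_pos": [0.019, -0.005, 0.57], "yaw": -0.007, "fingers": 0}
    - {"delta_pos": [0.019, -0.005, 0.57], "yaw": -0.007, "fingers": 0}

```text
clock: 6.1
eef_pos: [0.5001, 0.4489, 0.0642]
tool_rot: [0.75, 0.662, 0.001, 0.0]
ft_force: [1.3, 0.7, -4.5]
grip_width: 0.011
grasp_force: 59.2
```

```bash
python3 -c "
from h import *
plan([.498,.4475,.047],-7)"
```

```text
t 6.1 p [0.5001 0.4489 0.0642] yang -7.1 F [ 1.34  0.67 -4.54] w 0.011 g 59.166483879089355 tilt [0.0011 0.0008]
dpos [-0.006 -0.006  0.057] yaw -0.002
```

jog_arm:
  deltas:
    - {"delta_pos": [0, -0.007, 0.02], "yaw": 0, "fingers": 0}
    - {"delta_pos": [0, -0.007, 0.035], "yaw": 0, "fingers": 0}
    - {"delta_pos": [0, -0.007, 0.042], "yaw": 0, "fingers": 0}
    - {"delta_pos": [0, -0.007, 0.042], "yaw": 0, "fingers": 0}
    - {"delta_pos": [0, -0.007, 0.042], "yaw": 0, "fingers": 0}

```text
clock: 6.6
eef_pos: [0.4972, 0.4498, 0.0505]
tool_rot: [0.749, 0.662, 0.0, 0.0]
ft_force: [-0.4, -0.3, -4.6]
grip_width: 0.0108
grasp_force: 59.2
```

```bash
python3 -c "
from h import *
plan([.498,.4475,.046],-7)"
```

```text
t 6.6 p [0.4972 0.4498 0.0505] yang -7.03 F [-0.4  -0.33 -4.58] w 0.0108 g 59.188982248306274 tilt [0.0001 0.0001]
dpos [-0.007  0.003  0.015] yaw -0.001
```

jog_arm:
  deltas:
    - {"delta_pos": [0, 0.002, 0.008], "yaw": 0, "fingers": 0}
    - {"delta_pos": [0, 0.002, 0.014], "yaw": 0, "fingers": 0}
    - {"delta_pos": [0, 0.002, 0.014], "yaw": 0, "fingers": 0}
    - {"delta_pos": [0, 0.002, 0.014], "yaw": 0, "fingers": 0}

```text
clock: 7.0
eef_pos: [0.4981, 0.4498, 0.0466]
tool_rot: [0.749, 0.662, 0.0, 0.0]
ft_force: [0.5, -0.8, -2.3]
grip_width: 0.0109
grasp_force: 59.5
```

Contact is starting (Fz −4.6 → −2.3). A hair lower, then release and rise.

jog_arm:
  deltas:
    - {"delta_pos": [0, 0, 0.003], "yaw": 0, "fingers": 0}
    - {"delta_pos": [0, 0, 0.003], "yaw": 0, "fingers": 0}
    - {"delta_pos": [0, 0, 0.003], "yaw": 0, "fingers": 0.5}
    - {"delta_pos": [0, 0, 0.003], "yaw": 0, "fingers": 0.5}
    - {"delta_pos": [0, 0, 0.003], "yaw": 0, "fingers": 0.5}
    - {"delta_pos": [0, 0, 0.003], "yaw": 0, "fingers": 0.5}
    - {"delta_pos": [0, 0, -0.05], "yaw": 0, "fingers": 0.5}
    - {"delta_pos": [0, 0, -0.15], "yaw": 0, "fingers": 0.5}
    - {"delta_pos": [0, 0, -0.3], "yaw": 0, "fingers": 0.5}
    - {"delta_pos": [0, 0, -0.3], "yaw": 0, "fingers": 0.5}

```text
clock: 8.0
eef_pos: [0.5011, 0.4525, 0.144]
tool_rot: [0.749, 0.662, 0.007, -0.0]
ft_force: [0.2, 1.2, 0.6]
grip_width: 0.0424
grasp_force: 0.0
```

```bash
python3 -c "
from h import *
plan([.510,.540,.14],-7)
b=cam('scene');a=cam('top')
m=cv2.inRange(cv2.cvtColor(b['image'],cv2.COLOR_RGB2HSV),(100,120,50),(130,255,255));W=cloud(b)
m[250:]=0;m[:150]=0;m[:,:140]=0;m[:,280:]=0
ys,xs=np.where(m);p=W[ys,xs];k=(p[:,2]>.06)&(p[:,2]<.08);print(len(ys),k.sum(),cv2.minAreaRect((p[k][:,:2]*1000).astype(np.float32)))
cv2.imwrite('pics/e2.png',cv2.resize(b['image'][130:260,140:290],None,fx=4,fy=4,interpolation=cv2.INTER_CUBIC)[:,:,::-1])"
```

```text
t 8.0 p [0.5011 0.4525 0.144 ] yang -7.04 F [0.18 1.24 0.63] w 0.0424 g 0.0 tilt [0.0099 0.0089]
dpos [ 0.293 -0.006  0.016] yaw -0.001
635 53 ((496.7601318359375, 451.957275390625), (71.1755599975586, 12.897924423217773), 82.61328887939453)
```

View pics/e2.png

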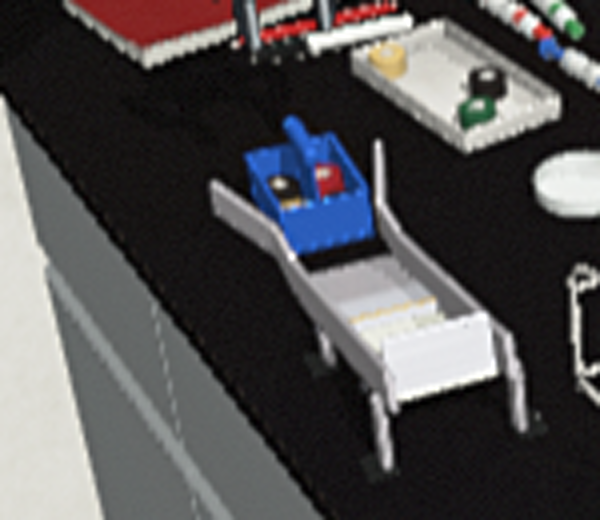

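Step 1 looks met: the crate sits squarely between the guides at about (0.498, 0.450), released. Next I close the fingers and move behind it.

jog_arm:
  deltas:
    - {"delta_pos": [0.05, 0, 0], "yaw": 0, "fingers": 0}
    - {"delta_pos": [0.12, -0.003, 0], "yaw": 0, "fingers": 0}
    - {"delta_pos": [0.18, -0.005, 0], "yaw": 0, "fingers": 0}
    - {"delta_pos": [0.215, -0.007, 0], "yaw": 0, "fingers": 0}
    - {"delta_pos": [0.215, -0.007, 0], "yaw": 0, "fingers": 0}
    - {"delta_pos": [0.215, -0.007, 0], "yaw": 0, "fingers": 0}

```text
clock: 8.7
eef_pos: [0.5029, 0.513, 0.1342]
tool_rot: [0.749, 0.662, -0.002, 0.0]
ft_force: [0.3, -1.1, -0.2]
grip_width: -0.0
grasp_force: 0.0
```

```bash
python3 -c "
from h import *
plan([.5055,.5145,.018],-7)"
```

```text
t 8.7 p [0.5029 0.513  0.1342] yang -7.03 F [ 0.32 -1.09 -0.17] w -0.0 g 0.0 tilt [-0.0022 -0.0026]
dpos [0.007 0.009 0.387] yaw -0.001
```

jog_arm:
  deltas:
    - {"delta_pos": [0.008, 0.008, 0.08], "yaw": 0, "fingers": 0}
    - {"delta_pos": [0.008, 0.008, 0.17], "yaw": 0, "fingers": 0}
    - {"delta_pos": [0.008, 0.008, 0.24], "yaw": 0, "fingers": 0}
    - {"delta_pos": [0.008, 0.008, 0.26], "yaw": 0, "fingers": 0}
    - {"delta_pos": [0.008, 0.008, 0.26], "yaw": 0, "fingers": 0}
    - {"delta_pos": [0.008, 0.008, 0.26], "yaw": 0, "fingers": 0}

```text
clock: 9.3
eef_pos: [0.5069, 0.516, 0.0595]
tool_rot: [0.749, 0.662, 0.001, -0.0]
ft_force: [-0.2, -0.4, 0.3]
grip_width: -0.0003
grasp_force: 0.0
```

```bash
python3 -c "
from h import *
plan([.506,.515,.018],-7)
b=cam('scene')
cv2.imwrite('pics/e3.png',cv2.resize(b['image'][90:240,140:290],None,fx=4,fy=4,interpolation=cv2.INTER_CUBIC)[:,:,::-1])"
```

```text
t 9.3 p [0.5069 0.516  0.0595] yang -7.06 F [-0.24 -0.45  0.27] w -0.0003 g 0.0 tilt [0.0012 0.0011]
dpos [-0.004 -0.003  0.138] yaw -0.001
```

View pics/e3.png

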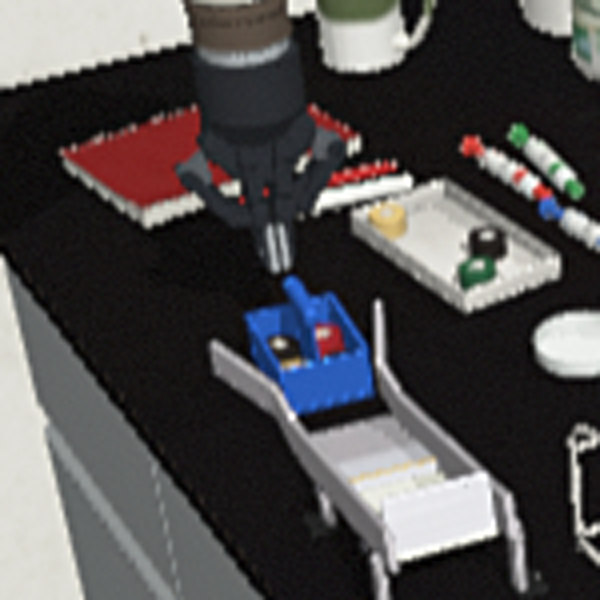

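The closed fingers (275,265) stand clear behind the crate's rear wall (285,305). Going down to push height.

jog_arm:
  deltas:
    - {"delta_pos": [-0.003, -0.003, 0.05], "yaw": 0, "fingers": 0}
    - {"delta_pos": [-0.003, -0.003, 0.1], "yaw": 0, "fingers": 0}
    - {"delta_pos": [-0.003, -0.003, 0.135], "yaw": 0, "fingers": 0}
    - {"delta_pos": [-0.003, -0.003, 0.135], "yaw": 0, "fingers": 0}
    - {"delta_pos": [-0.003, -0.003, 0.135], "yaw": 0, "fingers": 0}

```text
clock: 9.85
eef_pos: [0.5052, 0.515, 0.0174]
tool_rot: [0.749, 0.662, -0.0, 0.0]
ft_force: [-0.0, -0.1, -0.4]
grip_width: 0.0001
grasp_force: 0.0
```

```bash
cat >> h.py <<'E'
U=np.array([-.122,-.9925]);F0=np.array([.4887,.376])
def loc():
    o,R,a=st(); d=o['eef_pos'][:2]-F0; f=o['ft_force']
    print('along %.1f lat %.1f z %.1f | push %.2f'%(d@U*1e3,(-U[1]*d[0]+U[0]*d[1])*1e3,o['eef_pos'][2]*1e3,-(f[:2]@U)))
E
python3 -c "
from h import *
loc()"
```

```text
t 9.85 p [0.5052 0.515  0.0174] yang -7.03 F [-0.03 -0.12 -0.37] w 0.0001 g 0.0 tilt [-0.0005 -0.0006]
along -140.0 lat -0.6 z 17.4 | push -0.13
```

jog_arm:
  deltas:
    - {"delta_pos": [-0.008, 0, 0], "yaw": 0, "fingers": 0}
    - {"delta_pos": [-0.016, 0, 0], "yaw": 0, "fingers": 0}
    - {"delta_pos": [-0.024, 0, 0], "yaw": 0, "fingers": 0}
    - {"delta_pos": [-0.032, 0, 0], "yaw": 0, "fingers": 0}
    - {"delta_pos": [-0.04, 0, 0], "yaw": 0, "fingers": 0}
    - {"delta_pos": [-0.048, 0, 0], "yaw": 0, "fingers": 0}
    - {"delta_pos": [-0.056, 0, 0], "yaw": 0, "fingers": 0}
    - {"delta_pos": [-0.064, 0, 0], "yaw": 0, "fingers": 0}
    - {"delta_pos": [-0.072, 0, 0], "yaw": 0, "fingers": 0}
    - {"delta_pos": [-0.08, 0, 0], "yaw": 0, "fingers": 0}
    - {"delta_pos": [-0.088, 0, 0], "yaw": 0, "fingers": 0}
    - {"delta_pos": [-0.096, 0, 0], "yaw": 0, "fingers": 0}

```text
clock: 11.05
eef_pos: [0.502, 0.4867, 0.0181]
tool_rot: [0.749, 0.662, 0.0, -0.0]
ft_force: [0.2, 2.8, 2.5]
grip_width: -0.0004
grasp_force: 1.8
```

```bash
python3 -c "
from h import *
loc()"
```

```text
t 11.05 p [0.502  0.4867 0.0181] yang -7.03 F [0.18 2.83 2.5 ] w -0.0004 g 1.811909694224596 tilt [0.0006 0.0008]
along -111.5 lat -0.3 z 18.1 | push 2.83
```

jog_arm:
  deltas:
    - {"delta_pos": [-0.008, 0, 0], "yaw": 0, "fingers": 0}
    - {"delta_pos": [-0.016, 0, 0], "yaw": 0, "fingers": 0}
    - {"delta_pos": [-0.024, 0, 0], "yaw": 0, "fingers": 0}
    - {"delta_pos": [-0.032, 0, 0], "yaw": 0, "fingers": 0}
    - {"delta_pos": [-0.04, 0, 0], "yaw": 0, "fingers": 0}
    - {"delta_pos": [-0.048, 0, 0], "yaw": 0, "fingers": 0}
    - {"delta_pos": [-0.056, 0, 0], "yaw": 0, "fingers": 0}
    - {"delta_pos": [-0.064, 0, 0], "yaw": 0, "fingers": 0}

```text
clock: 11.85
eef_pos: [0.4994, 0.4674, 0.0176]
tool_rot: [0.749, 0.662, 0.0, -0.0]
ft_force: [0.6, 5.0, 2.4]
grip_width: 0.0002
grasp_force: 2.3
```

```bash
python3 -c "
from h import *
loc()"
```

```text
t 11.85 p [0.4994 0.4674 0.0176] yang -7.03 F [0.63 4.98 2.38] w 0.0002 g 2.3272938653826714 tilt [-0.0001  0.0001]
along -92.1 lat -0.6 z 17.6 | push 5.02
```

jog_arm:
  deltas:
    - {"delta_pos": [-0.008, 0, 0], "yaw": 0, "fingers": 0}
    - {"delta_pos": [-0.016, 0, 0], "yaw": 0, "fingers": 0}
    - {"delta_pos": [-0.024, 0, 0], "yaw": 0, "fingers": 0}
    - {"delta_pos": [-0.032, 0, 0], "yaw": 0, "fingers": 0}
    - {"delta_pos": [-0.04, 0, 0], "yaw": 0, "fingers": 0}
    - {"delta_pos": [-0.048, 0, 0], "yaw": 0, "fingers": 0}
    - {"delta_pos": [-0.056, 0, 0], "yaw": 0, "fingers": 0}
    - {"delta_pos": [-0.064, 0, 0], "yaw": 0, "fingers": 0}

```text
clock: 12.65
eef_pos: [0.4969, 0.448, 0.0175]
tool_rot: [0.749, 0.662, -0.0, 0.0]
ft_force: [0.1, 3.5, 0.8]
grip_width: 0.0002
grasp_force: 2.0
```

```bash
python3 -c "
from h import *
loc()"
```

```text
t 12.65 p [0.4969 0.448  0.0175] yang -7.04 F [0.12 3.53 0.8 ] w 0.0002 g 1.9663629087153822 tilt [-0.0003 -0.0005]
along -72.5 lat -0.6 z 17.5 | push 3.52
```

jog_arm:
  deltas:
    - {"delta_pos": [-0.008, 0, 0], "yaw": 0, "fingers": 0}
    - {"delta_pos": [-0.016, 0, 0], "yaw": 0, "fingers": 0}
    - {"delta_pos": [-0.024, 0, 0], "yaw": 0, "fingers": 0}
    - {"delta_pos": [-0.032, 0, 0], "yaw": 0, "fingers": 0}
    - {"delta_pos": [-0.04, 0, 0], "yaw": 0, "fingers": 0}
    - {"delta_pos": [-0.048, 0, 0], "yaw": 0, "fingers": 0}
    - {"delta_pos": [-0.056, 0, 0], "yaw": 0, "fingers": 0}
    - {"delta_pos": [-0.064, 0, 0], "yaw": 0, "fingers": 0}
    - {"delta_pos": [-0.072, 0, 0], "yaw": 0, "fingers": 0}
    - {"delta_pos": [-0.08, 0, 0], "yaw": 0, "fingers": 0}

```text
clock: 13.65
eef_pos: [0.4939, 0.4241, 0.0174]
tool_rot: [0.749, 0.662, -0.0, 0.0]
ft_force: [0.4, 2.5, -2.1]
grip_width: -0.0
grasp_force: 1.3
```

```bash
python3 -c "
from h import *
loc()"
```

```text
t 13.65 p [0.4939 0.4241 0.0174] yang -7.04 F [ 0.45  2.52 -2.07] w -0.0 g 1.2537209858419374 tilt [-0.0005 -0.0006]
along -48.4 lat -0.7 z 17.4 | push 2.55
```

jog_arm:
  deltas:
    - {"delta_pos": [-0.008, 0, 0], "yaw": 0, "fingers": 0}
    - {"delta_pos": [-0.016, 0, 0], "yaw": 0, "fingers": 0}
    - {"delta_pos": [-0.024, 0, 0], "yaw": 0, "fingers": 0}
    - {"delta_pos": [-0.032, 0, 0], "yaw": 0, "fingers": 0}
    - {"delta_pos": [-0.04, 0, 0], "yaw": 0, "fingers": 0}
    - {"delta_pos": [-0.048, 0, 0], "yaw": 0, "fingers": 0}
    - {"delta_pos": [-0.056, 0, 0], "yaw": 0, "fingers": 0}
    - {"delta_pos": [-0.064, 0, -0.001], "yaw": 0, "fingers": 0}
    - {"delta_pos": [-0.072, 0, -0.002], "yaw": 0, "fingers": 0}
    - {"delta_pos": [-0.08, 0, -0.003], "yaw": 0, "fingers": 0}
    - {"delta_pos": [-0.088, 0, -0.005], "yaw": 0, "fingers": 0}

```text
clock: 14.75
eef_pos: [0.4908, 0.3981, 0.0191]
tool_rot: [0.749, 0.662, -0.0, 0.0]
ft_force: [0.5, 3.2, -2.0]
grip_width: -0.0002
grasp_force: 1.2
```

```bash
python3 -c "
from h import *
loc()
b=cam('scene')
cv2.imwrite('pics/e4.png',cv2.resize(b['image'][110:260,140:290],None,fx=4,fy=4,interpolation=cv2.INTER_CUBIC)[:,:,::-1])"
```

```text
t 14.75 p [0.4908 0.3981 0.0191] yang -7.04 F [ 0.54  3.18 -1.99] w -0.0002 g 1.1775124305859208 tilt [-0.0003 -0.0003]
along -22.2 lat -0.6 z 19.1 | push 3.22
```

View pics/e4.png

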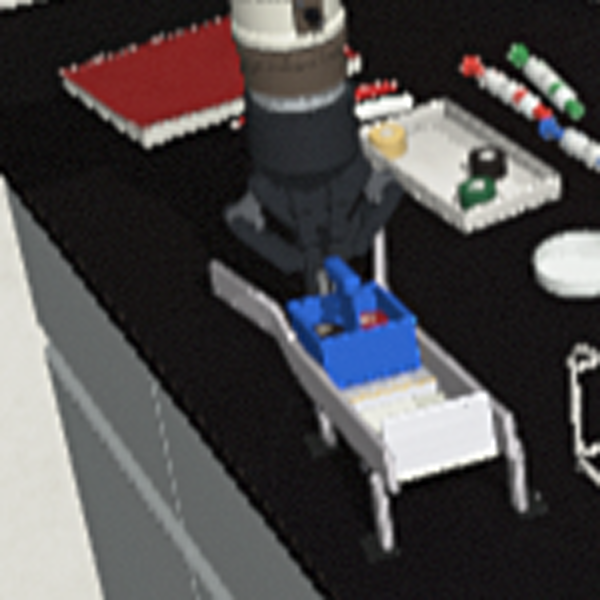

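The crate is on the ramp in the channel, with its front rim at (370,365), short of the yellow lip (400,392). Continuing along the slope.

jog_arm:
  deltas:
    - {"delta_pos": [-0.006, 0, -0.0015], "yaw": 0, "fingers": 0}
    - {"delta_pos": [-0.012, 0, -0.003], "yaw": 0, "fingers": 0}
    - {"delta_pos": [-0.018, 0, -0.0045], "yaw": 0, "fingers": 0}
    - {"delta_pos": [-0.024, 0, -0.006], "yaw": 0, "fingers": 0}
    - {"delta_pos": [-0.03, 0, -0.0075], "yaw": 0, "fingers": 0}
    - {"delta_pos": [-0.036, 0, -0.009], "yaw": 0, "fingers": 0}
    - {"delta_pos": [-0.042, 0, -0.0105], "yaw": 0, "fingers": 0}
    - {"delta_pos": [-0.048, 0, -0.012], "yaw": 0, "fingers": 0}
    - {"delta_pos": [-0.054, 0, -0.0135], "yaw": 0, "fingers": 0}
    - {"delta_pos": [-0.06, 0, -0.015], "yaw": 0, "fingers": 0}
    - {"delta_pos": [-0.066, 0, -0.0165], "yaw": 0, "fingers": 0}
    - {"delta_pos": [-0.072, 0, -0.018], "yaw": 0, "fingers": 0}

```text
clock: 16.0
eef_pos: [0.4883, 0.3769, 0.0247]
tool_rot: [0.749, 0.662, 0.0, -0.0]
ft_force: [0.1, 2.4, -1.5]
grip_width: 0.0001
grasp_force: 1.4
```

```bash
cat >> h.py <<'E'
def crate():
    # crate pose on the ramp from handle-top points of the scene depth view
    b=cam('scene');m=cv2.inRange(cv2.cvtColor(b['image'],cv2.COLOR_RGB2HSV),(100,120,50),(130,255,255));m[252:]=0;m[:,:140]=0;m[:,275:]=0;m[:140]=0
    W=cloud(b)[m>0];d=W[:,:2]-F0;al=d@U;c,s=np.cos(.2443),np.sin(.2443)
    xs=al*c+W[:,2]*s;zn=-al*s+W[:,2]*c;k=zn>np.nanmax(zn)-.016
    print('n',len(xs),'front max x %.1f'%(np.nanpercentile(xs,98)*1e3),'handle x %.1f-%.1f top %.1f'%(*(np.nanpercentile(xs[k],[3,97])*1e3),np.nanpercentile(zn[k],80)*1e3))
E
python3 -c "
from h import *
loc();crate()"
```

```text
t 16.0 p [0.4883 0.3769 0.0247] yang -7.04 F [ 0.06  2.44 -1.53] w 0.0001 g 1.3545962353236973 tilt [0.0001 0.0001]
along -0.8 lat -0.5 z 24.7 | push 2.43
n 639 front max x 114.8 handle x -57.2-94.0 top 68.1
```

The crate is at ≈66 mm up the slope, flat, so step 2 is met. Continuing.

jog_arm:
  deltas:
    - {"delta_pos": [-0.008, 0, -0.002], "yaw": 0, "fingers": 0}
    - {"delta_pos": [-0.016, 0, -0.004], "yaw": 0, "fingers": 0}
    - {"delta_pos": [-0.024, 0, -0.006], "yaw": 0, "fingers": 0}
    - {"delta_pos": [-0.032, 0, -0.008], "yaw": 0, "fingers": 0}
    - {"delta_pos": [-0.04, 0, -0.01], "yaw": 0, "fingers": 0}
    - {"delta_pos": [-0.048, 0, -0.012], "yaw": 0, "fingers": 0}
    - {"delta_pos": [-0.056, 0, -0.014], "yaw": 0, "fingers": 0}
    - {"delta_pos": [-0.064, 0, -0.016], "yaw": 0, "fingers": 0}
    - {"delta_pos": [-0.072, 0, -0.018], "yaw": 0, "fingers": 0}
    - {"delta_pos": [-0.08, 0, -0.02], "yaw": 0, "fingers": 0}
    - {"delta_pos": [-0.088, 0, -0.022], "yaw": 0, "fingers": 0}
    - {"delta_pos": [-0.096, 0, -0.024], "yaw": 0, "fingers": 0}

```text
clock: 17.25
eef_pos: [0.4849, 0.3485, 0.032]
tool_rot: [0.749, 0.662, 0.0, -0.0]
ft_force: [0.2, 4.0, 0.2]
grip_width: 0.0002
grasp_force: 1.8
```

```bash
python3 -c "
from h import *
loc();crate()"
```

```text
t 17.25 p [0.4849 0.3485 0.032 ] yang -7.03 F [0.16 4.01 0.25] w 0.0002 g 1.841598863247782 tilt [0.0004 0.0005]
along 27.8 lat -0.4 z 32.0 | push 4.00
n 679 front max x 144.3 handle x -21.6-124.0 top 68.5
```

jog_arm:
  deltas:
    - {"delta_pos": [-0.007, 0, -0.0017], "yaw": 0, "fingers": 0}
    - {"delta_pos": [-0.014, 0, -0.0035], "yaw": 0, "fingers": 0}
    - {"delta_pos": [-0.021, 0, -0.0052], "yaw": 0, "fingers": 0}
    - {"delta_pos": [-0.028, 0, -0.007], "yaw": 0, "fingers": 0}
    - {"delta_pos": [-0.035, 0, -0.0087], "yaw": 0, "fingers": 0}
    - {"delta_pos": [-0.042, 0, -0.0105], "yaw": 0, "fingers": 0}
    - {"delta_pos": [-0.049, 0, -0.0122], "yaw": 0, "fingers": 0}
    - {"delta_pos": [-0.056, 0, -0.014], "yaw": 0, "fingers": 0}
    - {"delta_pos": [-0.063, 0, -0.0157], "yaw": 0, "fingers": 0}
    - {"delta_pos": [-0.07, 0, -0.0175], "yaw": 0, "fingers": 0}
    - {"delta_pos": [-0.077, 0, -0.0192], "yaw": 0, "fingers": 0}
    - {"delta_pos": [-0.084, 0, -0.021], "yaw": 0, "fingers": 0}

```text
clock: 18.5
eef_pos: [0.4826, 0.3248, 0.0393]
tool_rot: [0.749, 0.663, 0.002, -0.0]
ft_force: [0.8, 5.9, 4.9]
grip_width: 0.0
grasp_force: 3.5
```

```bash
python3 -c "
from h import *
loc();crate()"
```

```text
t 18.5 p [0.4826 0.3248 0.0393] yang -7.01 F [0.79 5.88 4.89] w 0.0 g 3.505712589249015 tilt [0.0023 0.0032]
along 51.6 lat 0.2 z 39.3 | push 5.93
n 667 front max x 168.5 handle x 31.0-150.5 top 68.4
```

Fz is +4.9: finger friction is holding the rear down as the crate tips over the lip. I back off about 2 mm and rise 5 mm to free it.

jog_arm:
  deltas:
    - {"delta_pos": [0.004, 0, 0], "yaw": 0, "fingers": 0}
    - {"delta_pos": [0.008, 0, -0.003], "yaw": 0, "fingers": 0}
    - {"delta_pos": [0.008, 0, -0.008], "yaw": 0, "fingers": 0}
    - {"delta_pos": [0.008, 0, -0.013], "yaw": 0, "fingers": 0}
    - {"delta_pos": [0.008, 0, -0.016], "yaw": 0, "fingers": 0}
    - {"delta_pos": [0.008, 0, -0.016], "yaw": 0, "fingers": 0}

```text
clock: 19.15
eef_pos: [0.4818, 0.3253, 0.0427]
tool_rot: [0.749, 0.662, -0.0, 0.0]
ft_force: [0.5, 0.3, -0.0]
grip_width: -0.0001
grasp_force: 0.0
```

```bash
python3 -c "
from h import *
loc();crate()"
```

```text
t 19.15 p [0.4818 0.3253 0.0427] yang -7.05 F [ 0.55  0.29 -0.04] w -0.0001 g 0.0 tilt [-0.0005 -0.0008]
along 51.2 lat -0.7 z 42.7 | push 0.35
n 633 front max x 170.7 handle x 77.8-158.6 top 67.6
```

jog_arm:
  deltas:
    - {"delta_pos": [-0.006, 0, -0.0015], "yaw": 0, "fingers": 0}
    - {"delta_pos": [-0.012, 0, -0.003], "yaw": 0, "fingers": 0}
    - {"delta_pos": [-0.018, 0, -0.0045], "yaw": 0, "fingers": 0}
    - {"delta_pos": [-0.024, 0, -0.006], "yaw": 0, "fingers": 0}
    - {"delta_pos": [-0.03, 0, -0.0065], "yaw": 0, "fingers": 0}
    - {"delta_pos": [-0.036, 0, -0.007], "yaw": 0, "fingers": 0}
    - {"delta_pos": [-0.042, 0, -0.008], "yaw": 0, "fingers": 0}
    - {"delta_pos": [-0.048, 0, -0.009], "yaw": 0, "fingers": 0}
    - {"delta_pos": [-0.054, 0, -0.01], "yaw": 0, "fingers": 0}

```text
clock: 20.1
eef_pos: [0.4799, 0.3096, 0.0459]
tool_rot: [0.749, 0.662, -0.0, -0.0]
ft_force: [-0.4, 3.3, -1.9]
grip_width: -0.0002
grasp_force: 1.3
```

```bash
python3 -c "
from h import *
loc();crate()"
```

```text
t 20.1 p [0.4799 0.3096 0.0459] yang -7.04 F [-0.39  3.33 -1.85] w -0.0002 g 1.3384212847449817 tilt [-0.  0.]
along 67.0 lat -0.6 z 45.9 | push 3.25
n 601 front max x 184.3 handle x 65.9-168.5 top 67.1
```

jog_arm:
  deltas:
    - {"delta_pos": [-0.005, 0, -0.001], "yaw": 0, "fingers": 0}
    - {"delta_pos": [-0.01, 0, -0.002], "yaw": 0, "fingers": 0}
    - {"delta_pos": [-0.015, 0, -0.003], "yaw": 0, "fingers": 0}
    - {"delta_pos": [-0.02, 0, -0.004], "yaw": 0, "fingers": 0}
    - {"delta_pos": [-0.025, 0, -0.005], "yaw": 0, "fingers": 0}
    - {"delta_pos": [-0.03, 0, -0.006], "yaw": 0, "fingers": 0}
    - {"delta_pos": [-0.035, 0, -0.007], "yaw": 0, "fingers": 0}
    - {"delta_pos": [-0.04, 0, -0.008], "yaw": 0, "fingers": 0}

```text
clock: 20.95
eef_pos: [0.4785, 0.2976, 0.0483]
tool_rot: [0.749, 0.662, -0.0, -0.0]
ft_force: [1.2, 3.0, -1.2]
grip_width: 0.0001
grasp_force: 1.3
```

```bash
python3 -c "
from h import *
loc();crate()"
```

```text
t 20.95 p [0.4785 0.2976 0.0483] yang -7.04 F [ 1.22  3.02 -1.19] w 0.0001 g 1.32665274257306 tilt [-0. -0.]
along 79.0 lat -0.6 z 48.3 | push 3.15
n 559 front max x 194.8 handle x 106.7-181.1 top 66.8
```

jog_arm:
  deltas:
    - {"delta_pos": [-0.004, 0, -0.001], "yaw": 0, "fingers": 0}
    - {"delta_pos": [-0.008, 0, -0.002], "yaw": 0, "fingers": 0}
    - {"delta_pos": [-0.012, 0, -0.002], "yaw": 0, "fingers": 0}
    - {"delta_pos": [-0.016, 0, -0.003], "yaw": 0, "fingers": 0}
    - {"delta_pos": [-0.02, 0, -0.003], "yaw": 0, "fingers": 0}

```text
clock: 21.5
eef_pos: [0.4777, 0.2917, 0.0492]
tool_rot: [0.749, 0.662, 0.0, 0.0]
ft_force: [0.8, 2.1, -2.2]
grip_width: -0.0001
grasp_force: 1.3
```

```bash
python3 -c "
from h import *
loc();crate()"
```

```text
t 21.5 p [0.4777 0.2917 0.0492] yang -7.03 F [ 0.82  2.07 -2.19] w -0.0001 g 1.3174774197977968 tilt [ 0. -0.]
along 85.0 lat -0.6 z 49.2 | push 2.16
n 544 front max x 201.7 handle x 110.5-186.8 top 65.9
```

jog_arm:
  deltas:
    - {"delta_pos": [-0.003, 0, 0], "yaw": 0, "fingers": 0}
    - {"delta_pos": [-0.006, 0, -0.001], "yaw": 0, "fingers": 0}
    - {"delta_pos": [-0.009, 0, -0.001], "yaw": 0, "fingers": 0}

```text
clock: 21.85
eef_pos: [0.4774, 0.2891, 0.0495]
tool_rot: [0.749, 0.662, 0.0, -0.0]
ft_force: [-0.7, 2.3, -1.3]
grip_width: 0.0
grasp_force: 1.3
```

```bash
python3 -c "
from h import *
loc();crate()"
```

```text
t 21.85 p [0.4774 0.2891 0.0495] yang -7.03 F [-0.71  2.33 -1.34] w 0.0 g 1.311095576675143 tilt [0. 0.]
along 87.6 lat -0.6 z 49.5 | push 2.22
n 533 front max x 203.4 handle x 117.0-191.6 top 65.7
```

jog_arm:
  deltas:
    - {"delta_pos": [-0.003, 0, 0], "yaw": 0, "fingers": 0}
    - {"delta_pos": [-0.006, 0, -0.001], "yaw": 0, "fingers": 0}
    - {"delta_pos": [-0.006, 0, -0.001], "yaw": 0, "fingers": 0}

```text
clock: 22.2
eef_pos: [0.4771, 0.2872, 0.0498]
tool_rot: [0.749, 0.662, -0.0, 0.0]
ft_force: [0.6, 2.1, -1.7]
grip_width: 0.0001
grasp_force: 1.1
```

```bash
python3 -c "
from h import *
loc();crate()"
```

```text
t 22.2 p [0.4771 0.2872 0.0498] yang -7.04 F [ 0.56  2.07 -1.66] w 0.0001 g 1.0770515134208836 tilt [-0.0001 -0.0003]
along 89.6 lat -0.6 z 49.8 | push 2.12
n 531 front max x 206.3 handle x 112.4-193.5 top 66.2
```

jog_arm:
  deltas:
    - {"delta_pos": [-0.003, 0, 0], "yaw": 0, "fingers": 0}
    - {"delta_pos": [-0.005, 0, -0.001], "yaw": 0, "fingers": 0}
    - {"delta_pos": [-0.005, 0, -0.001], "yaw": 0, "fingers": 0}

```text
clock: 22.55
eef_pos: [0.477, 0.2858, 0.0501]
tool_rot: [0.749, 0.662, -0.0, 0.0]
ft_force: [-0.5, 1.8, -0.9]
grip_width: 0.0
grasp_force: 1.1
```

```bash
python3 -c "
from h import *
loc();crate()"
```

```text
t 22.55 p [0.477  0.2858 0.0501] yang -7.04 F [-0.48  1.85 -0.94] w 0.0 g 1.1396098372642882 tilt [-0.     -0.0001]
along 91.0 lat -0.6 z 50.1 | push 1.77
n 529 front max x 207.6 handle x 117.9-193.9 top 66.7
```

jog_arm:
  deltas:
    - {"delta_pos": [-0.003, 0, 0], "yaw": 0, "fingers": 0}
    - {"delta_pos": [-0.005, 0, -0.001], "yaw": 0, "fingers": 0}
    - {"delta_pos": [-0.005, 0, -0.001], "yaw": 0, "fingers": 0}

```text
clock: 22.9
eef_pos: [0.4768, 0.2843, 0.0504]
tool_rot: [0.749, 0.662, -0.0, 0.0]
ft_force: [-1.0, 2.1, -2.7]
grip_width: 0.0001
grasp_force: 1.1
```

```bash
python3 -c "
from h import *
loc();crate()
b=cam('scene')
cv2.imwrite('pics/e5.png',cv2.resize(b['image'][150:250,180:280],None,fx=6,fy=6,interpolation=cv2.INTER_CUBIC)[:,:,::-1])"
```

```text
t 22.9 p [0.4768 0.2843 0.0504] yang -7.04 F [-0.98  2.07 -2.67] w 0.0001 g 1.1453994596377015 tilt [-0.     -0.0001]
along 92.5 lat -0.6 z 50.4 | push 1.94
n 523 front max x 208.9 handle x 117.5-194.1 top 66.1
```

View pics/e5.png

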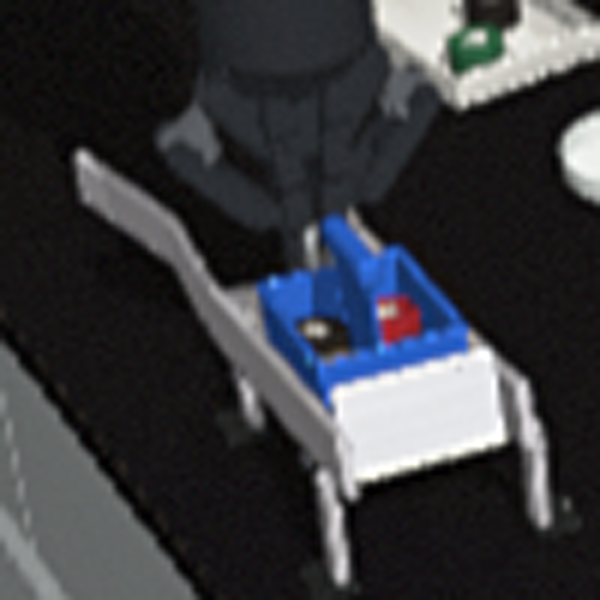

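The crate is nearly at the end plate (front rim at (400,360), plate below), with the finger behind at (310,240). Only sliding friction so far, so I creep on.

jog_arm:
  deltas:
    - {"delta_pos": [-0.003, 0, 0], "yaw": 0, "fingers": 0}
    - {"delta_pos": [-0.005, 0, -0.001], "yaw": 0, "fingers": 0}
    - {"delta_pos": [-0.005, 0, -0.001], "yaw": 0, "fingers": 0}

```text
clock: 23.3
eef_pos: [0.4766, 0.2828, 0.0507]
tool_rot: [0.749, 0.662, -0.0, 0.0]
ft_force: [0.1, 2.4, -1.4]
grip_width: -0.0003
grasp_force: 1.1
```

```bash
python3 -c "
from h import *
loc();crate()"
```

```text
t 23.3 p [0.4766 0.2828 0.0507] yang -7.04 F [ 0.12  2.36 -1.4 ] w -0.0003 g 1.144855975289829 tilt [-0.     -0.0002]
along 94.0 lat -0.6 z 50.7 | push 2.35
n 516 front max x 209.4 handle x 121.0-194.9 top 66.2
```

jog_arm:
  deltas:
    - {"delta_pos": [-0.003, 0, 0], "yaw": 0, "fingers": 0}
    - {"delta_pos": [-0.005, 0, -0.001], "yaw": 0, "fingers": 0}
    - {"delta_pos": [-0.005, 0, -0.001], "yaw": 0, "fingers": 0}

```text
clock: 23.65
eef_pos: [0.4767, 0.2817, 0.0512]
tool_rot: [0.749, 0.662, 0.0, -0.0]
ft_force: [0.1, 4.0, -1.1]
grip_width: -0.0001
grasp_force: 1.8
```

```bash
python3 -c "
from h import *
loc();crate()"
```

```text
t 23.65 p [0.4767 0.2817 0.0512] yang -7.03 F [ 0.06  4.02 -1.13] w -0.0001 g 1.807654327712953 tilt [0.0005 0.0007]
along 95.1 lat -0.4 z 51.2 | push 4.00
n 508 front max x 211.1 handle x 116.8-196.8 top 66.0
```

The buffer is touched (push 4.0 N, rising). Letting off to see whether the rear drops.

jog_arm:
  deltas:
    - {"delta_pos": [0.01, 0, 0], "yaw": 0, "fingers": 0}
    - {"delta_pos": [0.03, 0, 0], "yaw": 0, "fingers": 0}
    - {"delta_pos": [0.06, 0, 0], "yaw": 0, "fingers": 0}
    - {"delta_pos": [0.06, 0, 0], "yaw": 0, "fingers": 0}

```text
clock: 24.1
eef_pos: [0.479, 0.3004, 0.0511]
tool_rot: [0.749, 0.663, 0.0, 0.0]
ft_force: [-0.1, 0.2, 0.9]
grip_width: -0.0002
grasp_force: 0.0
```

```bash
python3 -c "
from h import *
loc();crate();crate()
b=cam('scene')
cv2.imwrite('pics/e6.png',cv2.resize(b['image'][150:250,180:280],None,fx=6,fy=6,interpolation=cv2.INTER_CUBIC)[:,:,::-1])"
```

```text
t 24.1 p [0.479  0.3004 0.0511] yang -6.98 F [-0.08  0.25  0.93] w -0.0002 g 0.0 tilt [0.0007 0.0002]
along 76.3 lat -0.4 z 51.1 | push 0.23
n 489 front max x 210.0 handle x 71.5-196.1 top 64.8
n 491 front max x 210.2 handle x 90.4-195.0 top 64.4
```

View pics/e6.png

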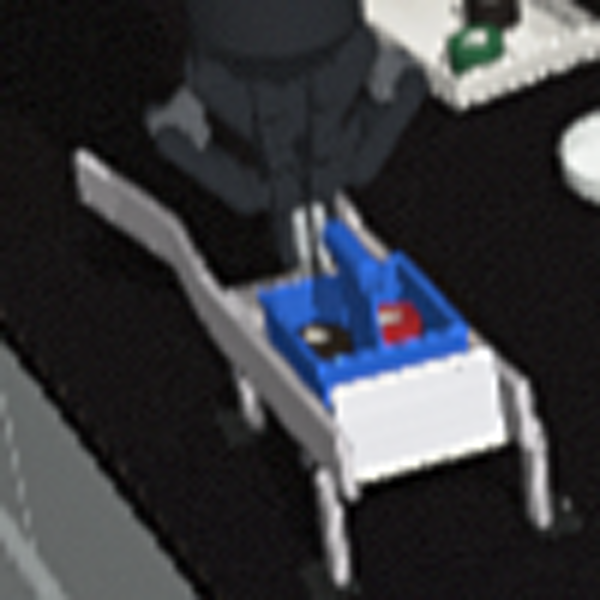

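Letting off brought the handle's rear end down (crop y 220 → 228). I raise the arm clear and measure the tilt of the crate.

jog_arm:
  deltas:
    - {"delta_pos": [0.02, 0, -0.1], "yaw": 0, "fingers": 0}
    - {"delta_pos": [0.06, 0, -0.25], "yaw": 0, "fingers": 0}
    - {"delta_pos": [0.15, 0, -0.4], "yaw": 0, "fingers": 0}
    - {"delta_pos": [0.3, -0.1, -0.5], "yaw": 0, "fingers": 0}
    - {"delta_pos": [0.4, -0.25, -0.5], "yaw": 0, "fingers": 0}
    - {"delta_pos": [0.45, -0.4, -0.5], "yaw": 0, "fingers": 0}
    - {"delta_pos": [0.45, -0.5, -0.5], "yaw": 0, "fingers": 0}
    - {"delta_pos": [0.45, -0.5, -0.5], "yaw": 0, "fingers": 0}

```text
clock: 25.05
eef_pos: [0.3416, 0.4527, 0.2012]
tool_rot: [0.747, 0.665, -0.001, -0.0]
ft_force: [-0.1, -0.2, 0.4]
grip_width: -0.0002
grasp_force: 0.0
```

```bash
cat > t.py <<'E'
from h import *
st();c,s=np.cos(.2443),np.sin(.2443)
for n,(r0,r1,c0,c1) in (('scene',(140,252,140,275)),('top',(255,310,200,300))):
    Q=[]
    for i in range(4):
        b=cam(n);m=cv2.inRange(cv2.cvtColor(b['image'],cv2.COLOR_RGB2HSV),(100,120,50),(130,255,255));M=0*m;M[r0:r1,c0:c1]=m[r0:r1,c0:c1]
        W=cloud(b)[M>0];d=W[:,:2]-F0;al=d@U;Q.append(np.c_[al*c+W[:,2]*s,(-U[1]*d[:,0]+U[0]*d[:,1]),-al*s+W[:,2]*c])
    Q=np.concatenate(Q)*1e3;Q=Q[~np.isnan(Q[:,0])]
    print(n,len(Q),'x range',np.percentile(Q[:,0],[2,98]).round(1),'lat',np.percentile(Q[:,1],[2,98]).round(1))
    for x in range(100,212,8):
        k=(Q[:,0]>=x)&(Q[:,0]<x+8)
        if k.sum()>8:
            q=Q[k];h=q[abs(q[:,1])<9][:,2];print(x,k.sum(),'top',np.percentile(q[:,2],[80,90,97]).round(1))
    k=(Q[:,2]>54)&(Q[:,2]<75);print('handle fit slope',k.sum(),np.polyfit(Q[k,0],Q[k,2],1).round(4),'xr',np.percentile(Q[k,0],[2,98]).round(1),'med z',np.median(Q[k,2]).round(1),'lat',np.median(Q[k,1]).round(1))
cv2.imwrite('pics/f1.png',cv2.resize(b['image'][240:320,150:310],None,fx=5,fy=5,interpolation=cv2.INTER_CUBIC)[:,:,::-1])
E
python3 t.py
```

```text
t 25.05 p [0.3416 0.4527 0.2012] yang -6.67 F [-0.1  -0.24  0.44] w -0.0002 g 0.0 tilt [-0.002  -0.0007]
scene 1958 x range [  5.5 210.3] lat [-32.8  66.6]
108 58 top [29.2 32.3 35.1]
116 351 top [33.4 34.8 36.2]
124 71 top [35.2 36.8 37.6]
132 56 top [35.4 41.3 63.1]
140 124 top [46.  64.1 66.8]
148 140 top [58.  64.4 66.1]
156 133 top [56.7 63.3 65. ]
164 116 top [59.2 63.6 64.8]
172 106 top [60.9 63.2 64.4]
180 111 top [58.8 62.3 64. ]
188 134 top [59.3 61.8 62.9]
196 118 top [27.6 30.4 57.1]
204 310 top [28.2 29.1 30.3]
handle fit slope 253 [4.30000e-03 6.05839e+01] xr [-241.   196.2] med z 62.0 lat -1.2
top 2027 x range [114.5 206.3] lat [-32.5  33.1]
108 133 top [22.6 27.4 35.1]
116 304 top [36.3 39.2 42.2]
124 82 top [37.4 39.5 40.8]
132 88 top [66.5 69.4 70.9]
140 131 top [67.3 70.  72.4]
148 250 top [61.2 68.  72.5]
156 161 top [63.7 68.7 71.6]
164 131 top [65.3 68.  70.6]
172 124 top [66.4 68.  70.8]
180 150 top [64.9 67.5 69.8]
188 77 top [58.9 63.5 69.3]
196 244 top [30.6 33.1 35.9]
204 152 top [31.4 34.  36.8]
handle fit slope 328 [-7.08000e-02  7.80692e+01] xr [136.4 189.6] med z 66.8 lat -0.4
```

View pics/f1.png

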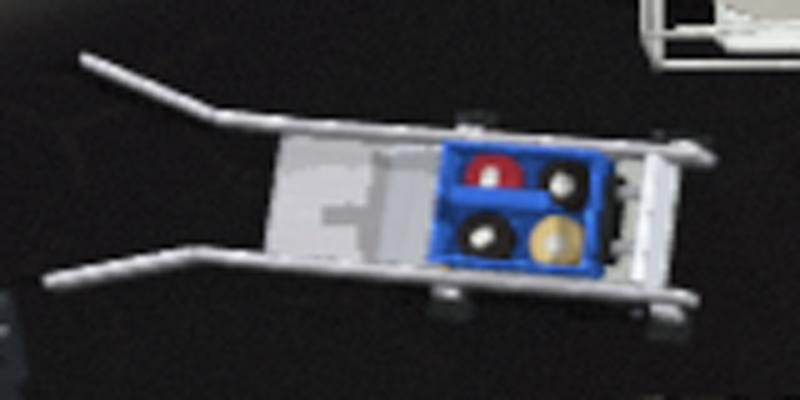

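The crate is not seated yet: rear rim about 35.5 mm and front about 29 mm above the ramp plane, a tilt of about 0.07 rad. The rear still rests on the lip, which is hidden under the crate at crop x≈435. It needs a slightly firmer push.

```bash
python3 -c "
from h import *
plan([.4795,.305,.19],-7)"
```

```text
t 25.45 p [0.3476 0.451  0.2008] yang -7.16 F [ 0.17 -0.19 -0.83] w 0.0004 g 0.0 tilt [-0.     -0.0002]
dpos [-0.428  0.497  0.036] yaw -0.004
```

jog_arm:
  deltas:
    - {"delta_pos": [-0.1, 0.12, 0], "yaw": 0.004, "fingers": 0}
    - {"delta_pos": [-0.2, 0.24, 0], "yaw": 0.004, "fingers": 0}
    - {"delta_pos": [-0.31, 0.36, 0], "yaw": 0.004, "fingers": 0}
    - {"delta_pos": [-0.39, 0.46, 0.02], "yaw": 0.004, "fingers": 0}
    - {"delta_pos": [-0.428, 0.497, 0.036], "yaw": 0.004, "fingers": 0}
    - {"delta_pos": [-0.428, 0.497, 0.036], "yaw": 0.004, "fingers": 0}
    - {"delta_pos": [-0.428, 0.497, 0.1], "yaw": 0.004, "fingers": 0}
    - {"delta_pos": [-0.428, 0.497, 0.2], "yaw": 0.004, "fingers": 0}
    - {"delta_pos": [-0.428, 0.497, 0.27], "yaw": 0.004, "fingers": 0}
    - {"delta_pos": [-0.428, 0.497, 0.27], "yaw": 0.004, "fingers": 0}
    - {"delta_pos": [-0.428, 0.497, 0.27], "yaw": 0.004, "fingers": 0}

```text
clock: 26.55
eef_pos: [0.478, 0.3067, 0.1202]
tool_rot: [0.75, 0.662, -0.0, -0.0]
ft_force: [0.7, 0.7, 1.3]
grip_width: 0.0001
grasp_force: 0.0
```

```bash
python3 -c "
from h import *
loc();plan([.479,.300,.0495],-7)"
```

```text
t 26.55 p [0.478  0.3067 0.1202] yang -7.15 F [0.74 0.68 1.31] w 0.0001 g 0.0 tilt [-0.0008 -0.    ]
along 70.1 lat -2.2 z 120.2 | push 0.76
t 26.55 p [0.478  0.3067 0.1202] yang -7.15 F [0.74 0.68 1.31] w 0.0001 g 0.0 tilt [-0.0008 -0.    ]
dpos [-0.022  0.006  0.236] yaw -0.003
```

jog_arm:
  deltas:
    - {"delta_pos": [0, 0.006, 0.08], "yaw": 0, "fingers": 0}
    - {"delta_pos": [0, 0.006, 0.16], "yaw": 0, "fingers": 0}
    - {"delta_pos": [0, 0.006, 0.22], "yaw": 0, "fingers": 0}
    - {"delta_pos": [0, 0.006, 0.235], "yaw": 0, "fingers": 0}
    - {"delta_pos": [0, 0.006, 0.235], "yaw": 0, "fingers": 0}
    - {"delta_pos": [-0.02, 0.006, 0.235], "yaw": 0, "fingers": 0}
    - {"delta_pos": [-0.04, 0.006, 0.235], "yaw": 0, "fingers": 0}
    - {"delta_pos": [-0.058, 0.006, 0.235], "yaw": 0, "fingers": 0}
    - {"delta_pos": [-0.058, 0.006, 0.235], "yaw": 0, "fingers": 0}

```text
clock: 27.45
eef_pos: [0.4783, 0.2876, 0.0502]
tool_rot: [0.751, 0.661, 0.0, 0.0]
ft_force: [0.2, 1.0, -0.2]
grip_width: 0.0
grasp_force: 0.0
```

```bash
python3 -c "
from h import *
loc()"
```

```text
t 27.45 p [0.4783 0.2876 0.0502] yang -7.28 F [ 0.18  0.98 -0.23] w 0.0 g 0.0 tilt [0.0005 0.0002]
along 89.0 lat 0.5 z 50.2 | push 1.00
```

jog_arm:
  deltas:
    - {"delta_pos": [-0.003, 0, 0], "yaw": 0, "fingers": 0}
    - {"delta_pos": [-0.006, 0, 0], "yaw": 0, "fingers": 0}
    - {"delta_pos": [-0.009, 0, 0], "yaw": 0, "fingers": 0}
    - {"delta_pos": [-0.012, 0, 0], "yaw": 0, "fingers": 0}
    - {"delta_pos": [-0.015, 0, 0], "yaw": 0, "fingers": 0}
    - {"delta_pos": [-0.018, 0, 0], "yaw": 0, "fingers": 0}

```text
clock: 28.05
eef_pos: [0.4775, 0.2831, 0.0494]
tool_rot: [0.75, 0.661, -0.0, -0.0]
ft_force: [-0.2, -0.1, -0.1]
grip_width: 0.0001
grasp_force: 0.0
```

```bash
python3 -c "
from h import *
loc()"
```

```text
t 28.05 p [0.4775 0.2831 0.0494] yang -7.21 F [-0.22 -0.06 -0.14] w 0.0001 g 0.0 tilt [-0.0001 -0.0001]
along 93.6 lat 0.2 z 49.4 | push -0.08
```

jog_arm:
  deltas:
    - {"delta_pos": [-0.003, 0, 0], "yaw": 0, "fingers": 0}
    - {"delta_pos": [-0.006, 0, 0], "yaw": 0, "fingers": 0}
    - {"delta_pos": [-0.006, 0, 0], "yaw": 0, "fingers": 0}

```text
clock: 28.35
eef_pos: [0.4774, 0.2817, 0.0495]
tool_rot: [0.75, 0.661, 0.0, -0.0]
ft_force: [0.3, 2.7, -0.8]
grip_width: 0.0001
grasp_force: 1.3
```

```bash
python3 -c "
from h import *
loc()"
```

```text
t 28.35 p [0.4774 0.2817 0.0495] yang -7.2 F [ 0.31  2.7  -0.81] w 0.0001 g 1.3396442716475576 tilt [0.0002 0.0009]
along 94.9 lat 0.3 z 49.5 | push 2.71
```

jog_arm:
  deltas:
    - {"delta_pos": [-0.003, 0, 0], "yaw": 0, "fingers": 0}
    - {"delta_pos": [-0.004, 0, 0], "yaw": 0, "fingers": 0}
    - {"delta_pos": [-0.004, 0, 0], "yaw": 0, "fingers": 0}

```text
clock: 28.65
eef_pos: [0.4777, 0.2813, 0.0498]
tool_rot: [0.75, 0.661, 0.001, -0.001]
ft_force: [1.7, 5.7, -1.8]
grip_width: -0.0004
grasp_force: 2.6
```

```bash
python3 -c "
from h import *
loc()"
```

```text
t 28.65 p [0.4777 0.2813 0.0498] yang -7.18 F [ 1.72  5.72 -1.83] w -0.0004 g 2.6433986763004214 tilt [0.0011 0.0024]
along 95.3 lat 0.6 z 49.8 | push 5.88
```

jog_arm:
  deltas:
    - {"delta_pos": [-0.002, 0, 0], "yaw": 0, "fingers": 0}
    - {"delta_pos": [-0.003, 0, 0], "yaw": 0, "fingers": 0}
    - {"delta_pos": [-0.003, 0, 0], "yaw": 0, "fingers": 0}

```text
clock: 28.95
eef_pos: [0.4779, 0.2811, 0.05]
tool_rot: [0.75, 0.662, 0.002, -0.001]
ft_force: [1.4, 6.2, -2.2]
grip_width: -0.0001
grasp_force: 3.3
```

```bash
python3 -c "
from h import *
loc();crate()"
```

```text
t 28.95 p [0.4779 0.2811 0.05  ] yang -7.17 F [ 1.44  6.23 -2.16] w -0.0001 g 3.327074688859284 tilt [0.0018 0.0037]
along 95.5 lat 0.9 z 50.0 | push 6.36
n 489 front max x 210.9 handle x 117.7-196.1 top 63.9
```

jog_arm:
  deltas:
    - {"delta_pos": [-0.002, 0, 0], "yaw": 0, "fingers": 0}
    - {"delta_pos": [-0.004, 0, 0], "yaw": 0, "fingers": 0}
    - {"delta_pos": [-0.004, 0, 0], "yaw": 0, "fingers": 0}

```text
clock: 29.3
eef_pos: [0.4781, 0.2807, 0.0503]
tool_rot: [0.75, 0.662, 0.003, -0.001]
ft_force: [1.1, 8.5, -2.5]
grip_width: -0.0002
grasp_force: 4.1
```

```bash
python3 -c "
from h import *
loc();crate()"
```

```text
t 29.3 p [0.4781 0.2807 0.0503] yang -7.14 F [ 1.06  8.54 -2.45] w -0.0002 g 4.134658395778388 tilt [0.0025 0.0053]
along 95.9 lat 1.1 z 50.3 | push 8.60
n 492 front max x 212.6 handle x 113.9-196.9 top 64.9
```

jog_arm:
  deltas:
    - {"delta_pos": [0.003, 0, 0.002], "yaw": 0, "fingers": 0}
    - {"delta_pos": [0.005, 0, 0.006], "yaw": 0, "fingers": 0}
    - {"delta_pos": [0.006, 0, 0.01], "yaw": 0, "fingers": 0}
    - {"delta_pos": [0.007, 0, 0.01], "yaw": 0, "fingers": 0}

```text
clock: 29.75
eef_pos: [0.4778, 0.2812, 0.0467]
tool_rot: [0.75, 0.661, 0.001, -0.0]
ft_force: [2.3, 3.5, -1.5]
grip_width: 0.0003
grasp_force: 2.2
```

```bash
python3 -c "
from h import *
loc();crate()"
```

```text
t 29.75 p [0.4778 0.2812 0.0467] yang -7.18 F [ 2.34  3.46 -1.48] w 0.0003 g 2.244681352749467 tilt [0.0013 0.002 ]
along 95.4 lat 0.7 z 46.7 | push 3.72
n 477 front max x 211.4 handle x 121.8-193.6 top 62.3
```

The crate follows the finger down (handle top 64.9 → 62.3). Lowering a bit more, then letting off.

jog_arm:
  deltas:
    - {"delta_pos": [0.001, 0, 0.005], "yaw": 0, "fingers": 0}
    - {"delta_pos": [0.002, 0, 0.01], "yaw": 0, "fingers": 0}
    - {"delta_pos": [0.002, 0, 0.012], "yaw": 0, "fingers": 0}
    - {"delta_pos": [0.02, 0, 0.012], "yaw": 0, "fingers": 0}
    - {"delta_pos": [0.06, 0, 0.005], "yaw": 0, "fingers": 0}
    - {"delta_pos": [0.06, 0, 0.005], "yaw": 0, "fingers": 0}

```text
clock: 30.4
eef_pos: [0.4798, 0.299, 0.0453]
tool_rot: [0.75, 0.662, 0.0, 0.0]
ft_force: [0.4, -0.1, 0.8]
grip_width: 0.0002
grasp_force: 0.0
```

```bash
python3 t.py
```

```text
t 30.4 p [0.4798 0.299  0.0453] yang -7.16 F [ 0.44 -0.05  0.76] w 0.0002 g 0.0 tilt [ 0.0008 -0.0001]
scene 1815 x range [ 34.8 210.7] lat [-32.7  65.1]
108 42 top [26.6 27.4 27.7]
116 348 top [25.9 27.9 29. ]
124 78 top [28.8 29.6 30.7]
132 59 top [29.  29.4 59.3]
140 89 top [55.  60.1 61.6]
148 128 top [56.1 60.7 61.7]
156 109 top [41.9 59.8 60.9]
164 101 top [59.1 60.6 61.7]
172 90 top [53.8 59.7 61.6]
180 125 top [58.2 60.3 61.7]
188 104 top [57.  58.5 61.1]
196 81 top [27.9 29.3 30.3]
204 334 top [27.9 28.7 29.5]
handle fit slope 196 [ 0.     59.2044] xr [-238.3  193.6] med z 59.7 lat -1.1
top 1828 x range [115.8 207.7] lat [-32.2  33. ]
108 48 top [24.7 27.  29.4]
116 248 top [27.3 31.3 34.6]
124 44 top [33.9 35.3 57.8]
132 92 top [62.8 64.  66.1]
140 107 top [63.6 65.5 66.7]
148 210 top [61.2 65.6 68.2]
156 193 top [60.7 64.3 68.6]
164 136 top [62.2 64.3 66.5]
172 120 top [63.5 65.8 68.9]
180 139 top [62.2 65.1 67. ]
188 56 top [35.6 61.5 66.1]
196 198 top [30.8 33.4 34.5]
204 236 top [29.9 32.3 35.9]
handle fit slope 337 [9.70000e-03 6.16761e+01] xr [133.5 188.1] med z 63.5 lat -0.0
```

The crate is flat now: rear and front rims both about 28.7 mm, handle slope ≈ 0. Retracting clear.

jog_arm:
  deltas:
    - {"delta_pos": [0.02, 0, -0.1], "yaw": 0, "fingers": 0}
    - {"delta_pos": [0.06, 0, -0.25], "yaw": 0, "fingers": 0}
    - {"delta_pos": [0.15, 0, -0.4], "yaw": 0, "fingers": 0}
    - {"delta_pos": [0.25, 0, -0.5], "yaw": 0, "fingers": 0}
    - {"delta_pos": [0.3, 0, -0.5], "yaw": 0, "fingers": 0}
    - {"delta_pos": [0.3, 0, -0.5], "yaw": 0, "fingers": 0}
    - {"delta_pos": [0.3, 0, -0.5], "yaw": 0, "fingers": 0}

```text
clock: 31.5
eef_pos: [0.4901, 0.3867, 0.1941]
tool_rot: [0.75, 0.661, -0.001, 0.0]
ft_force: [0.5, -0.3, -0.0]
grip_width: -0.0001
grasp_force: 0.0
```

```bash
python3 -c "
from h import *
st();crate();print(bot.job_done())"
```

```text
t 31.5 p [0.4901 0.3867 0.1941] yang -7.2 F [ 0.47 -0.33 -0.02] w -0.0001 g 0.0 tilt [-0.0014 -0.0017]
n 456 front max x 210.1 handle x 81.3-192.3 top 60.5
the job is handed in; nothing more can be done
None
```

The blue crate sits flat in the seat behind the lip, released with the arm clear, and I handed the job in at 31.5 s; no verdict came back. The push peaked at about 8.6 N at the wrist against the buffer (force on the stand itself not measured), and I never moved near the dish, red mount or timer.

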